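# Load a reel hub under a ratchet brake

### The arm

A 7-joint arm with a two-finger parallel gripper is mounted at the origin on the work surface. World frame = base frame: x ahead of the robot, y to its left, z up, the work surface at z = 0. Lengths are in m, angles in rad, forces in N, time in s.
With the tool pointing down it reaches from about 0.4 to 0.85 m from the base axis. Payload 10.4 kg.
Tool frame: the origin (TCP) lies at the very end of the fingers, on their centre line; the grasp point (between the pads) lies manip.hold_point_z behind it (manip.hold_point_z is the distance from the TCP to the grasp point, in m); z points along the fingers, x is the direction in which the jaws open and shut, and the axes are right-handed (so a half turn about z gives the same grasp; the last joint's range is limited). The gripper opens to 85 mm and grips with 20 to 120 N. Pads are 22 mm wide; open, the fingers measure 114 mm over their backs; the gripper's body (76 mm by 85 mm) begins 54 mm behind the grasp point. The pads swing forward as they close: fully open they stand 13 mm farther back than shut.
Start: joints at [1.177, 0.332, -0.065, 1.46, 0.022, 1.35, -0.088], TCP at [0.226, -0.583, 0.231] pointing down, gripper open.
Joint ranges: [-2.6, 2.6], [-0.5, 2.12], [-1.47, 1.34], [0.16, 2.42], [-1.27, 4.41], [0.06, 2.06], [-2.6, 2.6]. Speed limits (rad/s): [2.22, 2.22, 2.79, 2.79, 3.14, 3.14, 3.14].

### API

Orientations are given as a unit quaternion [x, y, z, w].
In Python, from workcell import readout, camera, camera_info, manip gives the robot as it stands.
- The arm moves only by the tool play_rows, never from a script. Its argument "rows" is a list of rows, each a list of 3 entries, a list of its own where there are three numbers: the shift along the world's x, y, z in mm, then the turn, a rotation vector about the world's x, y, z in degrees, then the finger opening in mm, from 0 to 85.4. In form: [[[tx, ty, tz], [rx, ry, rz], fingers], ...]. A call has 1 to 12 rows; each row shifts and turns the commanded pose from where the row before left it; what a row does not reach is not made up. A row lasts 1/8 s, in which the tool goes at most 62.5 mm and 10.7 degrees, less where a joint would pass 70% of its speed; a pose out of reach is approached as far as the arm can. A call with a gripper value outside its range is refused whole. The fingers move at their own pace and stop on an object; "force" is the grip in N (left out, the last holds). Time passes only in rows, so rows that do not move let the fingers close. It gives the time, the measured TCP pose, the force and the opening at its end, in the units of the state.
- readout.get_obs(): the state, without advancing time (a new reading comes with each control period).
- camera(name): name is "side" or "top" or "wrist"; returns the picture (384x512x3 uint8, blue, green, red); there is no depth.
- camera_info(name): a dict with "fx", "fy", "cx", "cy" (pixels), "k1" (the pictures are not rectified: a ray, as slopes to the right and down, at radius r is drawn at 1 + k1 r^2 times it, then the intrinsics apply), "world_from_camera" (4x4, takes a point from camera to world coordinates). Camera axes: x right, y up, looking along -z (the intrinsics and any distortion apply to the point x, -y, -z); pixel columns grow to the right and rows downward; lengths in m; the calibration is good to about 2 mm. A picture is of the moment at which its call begins: read the wrist's pose just before it. camera_info takes no time and is no camera call; for the wrist camera it gives the pose at the moment of the call.
- manip.hand_in(): hands the job in, once; it reports no verdict.
The state is a dict: "clock": time; "joint_pos": joint angles; "joint_velocities": joint speeds; "tau": joint torques, N m; "position": TCP position; "ee_rot": TCP orientation; "ft_force": force on the tool from outside, world axes, zero at the start; "torque": the same for the moment, N m; "grip_width": opening from 0.0 (shut) to 1.0 (fully open).
Only numpy, scipy, OpenCV 4.12 (cv2) and the standard library are available. Lean on these libraries where they do the work, as an engineer would, in place of code of your own. Each camera call takes 0.05 s, during which the arm holds its last target.

### The job

On the reel stand, press the brake handle down to its third notch, and no further, and let go so that the ratchet holds the brake shoe clear of the platter. Then seat the large flanged hub, flange down, fully home on the stand's spigot, and finally press the release button so that the shoe comes down on the hub's flange and brakes it. Leave everything else on the bench where it is.

Things in the scene. Friction and masses are not known exactly. Their poses are not given: they have to be found in the camera images.
- stand: Cream reel stand fixed to the bench; base 150 x 240 x 12 mm. Origin on the bench under the lever's hinge, z up. The lever swings in its plane x = 0: a shoe arm towards -y over a free-turning platter (108 mm wide, at y = -118 mm), a handle towards +y. Hinge pillar at x -30 to -18, y within 22, 94 mm high; release button housing 36 x 40 mm, 62 high, at x -56, y 20 mm.
- seat (a point): Centre of the platter's top face, 60 mm above the bench, where the hub's underside centre must come. From it stands the spigot: 29.4 mm in diameter, 20 mm high, its upper 7 mm tapering to 18 mm. Axes as the stand.
- hinge (a point): On the brake lever's hinge axis (along the stand's x), 75 mm above the bench; axes as the stand. The lever's ratchet clicks into each notch when pushed 0.01 to 0.03 rad past it, then a spring pulls it back against the notch. It cannot return until the release button is pressed.
- lever (a joint): Brake lever angle, rad: 0 = shoe at its lower stop just above the bare platter; grows as the handle goes down and the shoe lifts; stop at 1.35. Notches hold it at about 0.40, 0.68, 0.96 (the third) and 1.24. Starts at 0 or latched in the first notch. The handle points 50 degrees above level at 0, 5 below in the third notch. With the hub seated and braked it rests at about 0.10.
- handle (a point): Centre of the handle, a black round cross-bar 16 mm in diameter, 60 mm long along the stand's x, 125 mm from the hinge axis; about 64 mm above the bench in the third notch. It can be pushed from above: 8 to 13 N while a ratchet tooth lifts the pawl before each click, 3 to 5 N just after the click.
- shoe (a point): Centre of the brake shoe, a rubber roller 12 mm in diameter and 24 mm long along the stand's x, 75 mm from the hinge axis. In the third notch it is clear of the hub's way, about 69 mm from the spigot's axis and 132 mm above the bench.
- button_top (a point): Centre of the top of the release button: black, round, 24 mm in diameter, 76 mm above the bench when up, pressed straight down.
- release (a joint): Release button travel in m: 0 up, 0.009 fully down. Takes 5 N at first, about 9 N at the end, a few N more while it holds the lever. It frees the lever at 3.5 to 6 mm; the lever springs back, and the button rises when let go. It also dips 5 mm as each ratchet tooth passes.
- hub: The large flanged hub, loose, aluminium, 0.18 to 0.35 kg: flange 100 mm in diameter and 8 mm thick at the bottom, above it a round boss 40 mm in diameter, up to 46 mm above the underside; bore 31.4 mm right through. Origin at the centre of the underside, z up along the bore. It stands flange down on the bench.
- small_hub: A smaller flanged hub, not wanted: flange 68 mm, boss 30 mm, 30 mm high. Origin at the centre of the underside. Bystander.
- bin: Blue open bin 120 x 160 x 60 mm with small parts. Origin at the centre of the underside. Bystander.
- basket: Green slatted basket 130 x 190 x 60 mm. Origin at the centre of the underside. Bystander.
- flux: White plastic bottle, 52 mm in diameter, 120 mm high. Origin at the centre of the underside. Bystander.
- driver: Screwdriver 170 mm long lying along its x, origin under its middle. Bystander.
- cup: Steel cup, 64 mm in diameter, 70 mm high. Origin at the centre of the underside. Bystander.
- jar: Amber jar with a steel cap, 60 mm in diameter, 60 mm high. Origin at the centre of the underside. Bystander.
Things that resemble listed ones, but are neither listed nor needed, are in the scene too. Leave any orange or purple look-alike of the hub alone.

How it is judged:
On the way, in this order (a step that is already met when the one before it is completed fails the run):
1. the brake lever is held in its third notch by the ratchet alone, the robot not touching the stand (value of joint lever between 0.9 and 1.01 rad and contact force between each of the fingers, the arm and stand below 0.1 N), for 0.3 s.
2. the large hub sits fully home on the spigot, released, while the lever is still in the third notch (horizontal distance between hub and seat below 0.003 m and z of hub in the frame of stand below 0.063 m and angle between hub's own z axis and vertical below 0.06 rad and contact force between each of the fingers, the arm and hub below 0.1 N and value of joint lever between 0.9 and 1.01 rad), for 0.2 s.
At the end, for the whole second after the job is handed in: The large hub is flange down on the spigot, at rest and released: within 3 mm of its axis, at most 3 mm above the platter, tilted under 0.06 rad; the shoe has dropped onto its flange (lever angle 0.03 to 0.18 rad) and the release button is up (within 3 mm) (horizontal distance between hub and seat below 0.003 m and z of hub in the frame of stand below 0.063 m and angle between hub's own z axis and vertical below 0.06 rad and contact force between each of the fingers, the arm and hub below 0.1 N and value of joint lever between 0.03 and 0.18 rad and value of joint release below 0.003 m and linear speed of hub below 0.02 m/s); the robot touches nothing.
It fails at once if the lever is pushed past the third notch towards the fourth (lever angle above 1.20 rad) (value of joint lever above 1.2 rad).
It fails at once if a bystander is moved by more than 30 mm (distance of any of small_hub, bin, basket, flux, driver, cup, jar from where it was at the start of the episode above 0.03 m).
It also fails if it takes over 61 s, if anything falls off the work surface, if the arm or the gripper's body presses on something with over 40 N, if the wrist force passes 120 N, or if a joint passes its speed limit or range.

## Working session

There is one attempt and no reset: what is moved stays moved. The work goes in short steps, Python scripts to look and compute and a tool call to move; the robot and the scene stay as the last step left them, time stands still between calls to the robot, and variables do not carry over. Pictures are saved under pics/ and viewed, and the job is handed in when it is done.

Besides the shell and the picture viewer there is one more tool, called by a JSON object that holds its "api" and its "payload", one argument or row to a line. play_rows: Moves the arm, as the interface text tells. Its arguments: {"type":"object","properties":{"rows":{"type":"array"},"force":{"type":"number"}},"required":["rows"]}

```bash
ls; mkdir -p pics
python3 - <<'E'
from workcell import readout,camera,camera_info,manip
import cv2
print(readout.get_obs(), manip.hold_point_z)
for n in("side","top","wrist"):
    print(n,camera_info(n)); cv2.imwrite(f"pics/{n}0.png",camera(n))
E
```

```text
pics
{'clock': 0.0, 'joint_pos': array([ 1.17739783,  0.33289193, -0.06468819,  1.46094984,  0.02164569,
        1.34990179, -0.08848362]), 'joint_velocities': array([ 1.49885534e-04, -1.82223220e-05,  1.51429121e-03, -5.46700417e-05,
       -8.55885033e-04, -4.82087745e-05, -1.65019998e-04]), 'tau': array([-5.03022020e-04, -6.25452304e+01,  4.87470848e-02, -3.91602874e+01,
        1.62771478e-02,  1.00472782e-02,  5.38464633e-05]), 'position': array([ 0.22631119, -0.58218051,  0.23049932]), 'ee_rot': array([ 8.25346293e-01, -5.64626396e-01, -6.30991435e-04, -3.61497644e-04]), 'ft_force': array([-0.46747703, -0.20255956,  0.26317599]), 'torque': array([-0.03448217,  0.03579013,  0.00211509]), 'grip_width': 0.9986193136620836} 0.0187
side {'fx': 450.31497207818984, 'fy': 450.31497207818984, 'cx': 246.4163907238555, 'cy': 195.3594923424417, 'k1': 0.04152281712001653, 'world_from_camera': array([[-0.95991453,  0.18723051, -0.20858772,  0.24586503],
       [-0.28019532, -0.66061524,  0.69647547,  1.01460118],
       [-0.00739478,  0.72700223,  0.68659528,  1.14686056],
       [ 0.       
[... 251 characters left out ...]
43197e-02,
         4.46406383e-01],
       [-9.99866547e-01,  1.62398283e-02, -1.77663278e-03,
        -4.97989282e-03],
       [-6.41888009e-04,  6.96140341e-02,  9.97573794e-01,
         1.36421296e+00],
       [ 0.00000000e+00,  0.00000000e+00,  0.00000000e+00,
         1.00000000e+00]])}
wrist {'fx': 320.14227758702555, 'fy': 320.14227758702555, 'cx': 256.93477857730727, 'cy': 193.49084471202292, 'k1': 0.0035882997991342025, 'world_from_camera': array([[ 0.36281871,  0.89637246,  0.25471355,  0.29136047],
       [-0.93185865,  0.34941988,  0.09769954, -0.557342  ],
       [-0.0014268 , -0.27280424,  0.96206851,  0.37319999],
       [ 0.        ,  0.        ,  0.        ,  1.        ]])}
```

View pics/side0.png

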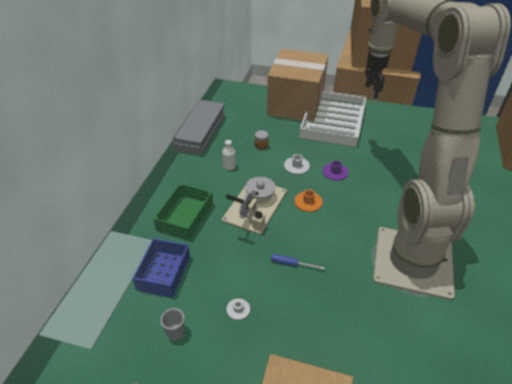

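View pics/top0.png

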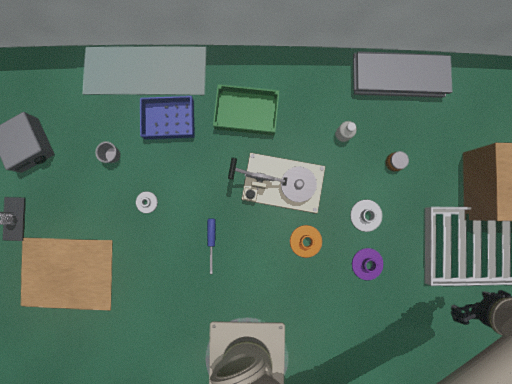

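View pics/wrist0.png

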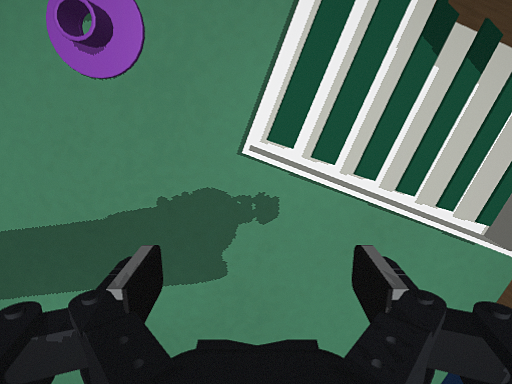

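Candidates for the hub in the top view: silver/white (367,215), small white (147,202, the small hub), orange (306,241) and purple (368,264), both look-alikes. I choose (367,215) and check it with close crops of it and the stand.

Run:
```python
import cv2,numpy as np
t=cv2.imread("pics/top0.png");s=cv2.imread("pics/side0.png")
a=cv2.resize(t[140:280,225:400],None,fx=4.5,fy=4.2,interpolation=cv2.INTER_CUBIC)
cv2.imwrite("pics/tc.png",cv2.resize(t[140:280,225:400],(750,600),interpolation=cv2.INTER_CUBIC))
cv2.imwrite("pics/sc.png",cv2.resize(s[140:240,215:345],(780,600),interpolation=cv2.INTER_CUBIC))
```

```text
(no output)
```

View pics/tc.png

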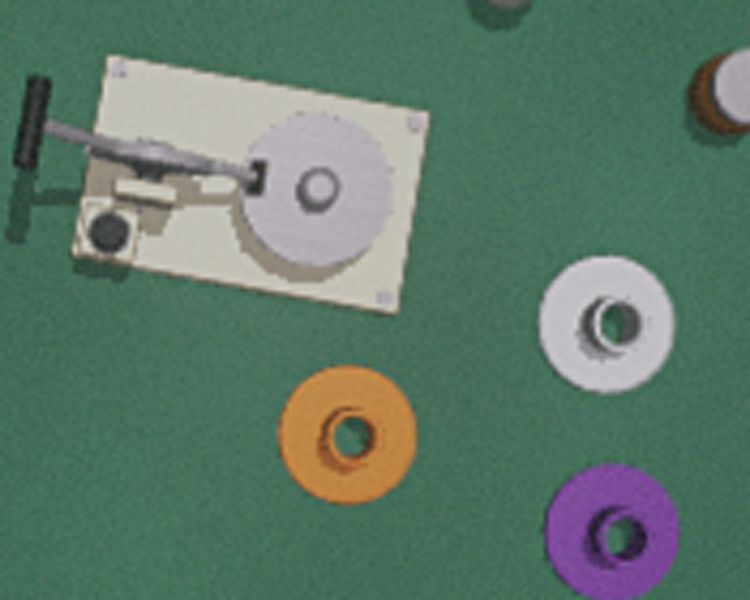

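View pics/sc.png

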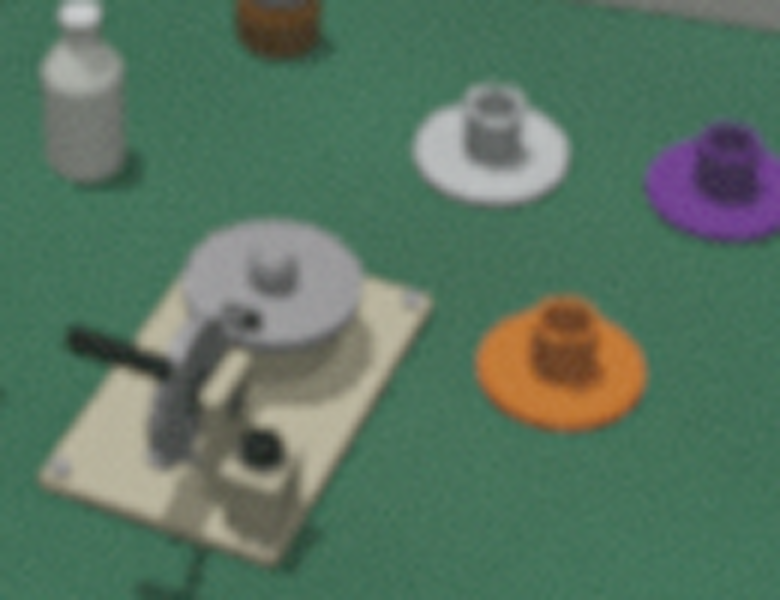

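Crops confirm the silver hub at top (367,215), boss up; stand at (283,183) with spigot (300,184), handle (232,168), button (250,194). Now measuring from both views.

```bash
cat > h.py <<'E'
import numpy as np,cv2
from workcell import readout,camera,camera_info,manip
from scipy.spatial.transform import Rotation as R
def ray(px,ci):
    K=np.array([[ci['fx'],0,ci['cx']],[0,ci['fy'],ci['cy']],[0,0,1]])
    u=cv2.undistortPoints(np.array([[px]],float),K,np.array([ci['k1'],0,0,0,0.]))[0,0]
    T=np.asarray(ci['world_from_camera']); d=T[:3,:3]@np.array([u[0],-u[1],-1.]); return T[:3,3],d/np.linalg.norm(d)
def onz(px,ci,z):
    o,d=ray(px,ci); return o+d*(z-o[2])/d[2]
def tri(obs):
    A=np.zeros((3,3));b=np.zeros(3);rs=[]
    for px,ci in obs:
        o,d=ray(px,ci);P=np.eye(3)-np.outer(d,d);A+=P;b+=P@o;rs.append((o,P))
    p=np.linalg.solve(A,b);return p,[float(np.linalg.norm(P@(p-o)))*1e3 for o,P in rs]
def proj(p,ci):
    T=np.asarray(ci['world_from_camera']);q=T[:3,:3].T@(np.asarray(p)-T[:3,3]);u=np.array([q[0],-q[1]])/-q[2]
    u=u*(1+ci['k1']*(u@u));return np.array([ci['fx']*u[0]+ci['cx'],ci['fy']*u[1]+ci['cy']])
E
python3 - <<'E'
from h import *
np.set_printoptions(precision=4,suppress=True)
t=camera_info('top');s=camera_info('side')
T=lambda x,y:(225+x*175/750-.4,140+y*140/600-.4)
S=lambda x,y:(215+x/6-.4,140+y/6-.4)
c=[onz(T(*p),t,.012)[:2] for p in [(107,57),(428,112),(398,312),(73,257)]]
c2=[onz(S(*p),s,.012)[:2] for p in [(40,480),(432,295),(275,565)]]
print(np.array(c),np.array(c2))
e=np.array(c); print(np.degrees(np.arctan2(*(e[0]-e[1])[::-1])),np.degrees(np.arctan2(*(e[3]-e[2])[::-1])),np.linalg.norm(e[0]-e[1]),np.linalg.norm(e[1]-e[2]),e.mean(0))
for n,a,b in [('spigot top',T(321,188),S(275,256)),('button',T(109,231),S(262,447)),('hubboss',T(618,322),S(496,102)),('handle end L',T(38,77),S(72,338)),('shoe',T(258,178),S(242,320))]:
    print(n,*tri([(a,t),(b,s)]))
print('spig',onz(T(321,188),t,.08),onz(S(275,256),s,.08))
print('platter',onz(T(319,190),t,.06),onz(S(273,285),s,.06))
print('hubflange',onz(T(607,324),t,.008),onz(S(492,152),s,.008),'boss',onz(T(618,322),t,.046),onz(S(496,102),s,.046))
print('handle',onz(T(32,121),t,.15),onz(T(32,121),t,.17), onz(T(38,77),t,.17),onz(T(25,167),t,.17))
E
```

```text
[[ 0.6403  0.0019]
 [ 0.6039 -0.2336]
 [ 0.4575 -0.2124]
 [ 0.4938  0.0242]] [[ 0.6403  0.005 ]
 [ 0.4567 -0.2117]
 [ 0.4925  0.0312]]
81.20524780165027 81.29452430662901 0.23827867073184264 0.14789228515593794 [ 0.5489 -0.105 ]
spigot top [ 0.5417 -0.1481  0.0784] [0.250969362493757, 0.25096936249383284]
button [ 0.51   -0.0018  0.0692] [0.28977144411298855, 0.2897714441130835]
hubboss [ 0.4513 -0.3643  0.0488] [0.949485866205818, 0.9494858662058792]
handle end L [0.6026 0.0451 0.1717] [1.142787250918315, 1.1427872509182306]
shoe [ 0.5496 -0.1055  0.0626] [0.22520900387456072, 0.2252090038745492]
spig [ 0.5418 -0.1479  0.08  ] [ 0.541  -0.1464  0.08  ]
platter [ 0.5419 -0.1487  0.06  ] [ 0.541  -0.1427  0.06  ]
hubflange [ 0.4508 -0.3671  0.008 ] [ 0.4498 -0.3632  0.008 ] boss [ 0.4522 -0.3649  0.046 ] [ 0.4509 -0.3681  0.046 ]
handle [0.5775 0.0496 0.15  ] [0.5754 0.0487 0.17  ] [0.604  0.0454 0.17  ] [0.5456 0.0526 0.17  ]
```

{"api": "play_rows", "payload": {
  "rows": [
    [[29,23,8],[0,0,8.5],85],
    [[29,23,8],[0,0,8.5],85],
    [[29,23,8],[0,0,8.5],85],
    [[29,23,8],[0,0,8.5],85],
    [[29,23,8],[0,0,8.5],85],
    [[29,23,8],[0,0,8.5],85],
    [[29,23,8],[0,0,8.5],85],
    [[0,0,0],[0,0,0],85]
  ]
}}

```text
clock: 1.15
position: [0.4324, -0.4188, 0.2878]
ee_rot: [0.997, -0.077, 0.001, -0.0]
ft_force: [-0.4, 1.1, -1.2]
grip_width: 0.997
```

```bash
cat >> h.py <<'E'
import pickle
def snap(n,name='wrist'):
    ci=camera_info(name);im=camera(name);cv2.imwrite(f'pics/{n}.png',im);pickle.dump(ci,open(f'pics/{n}.pkl','wb'))
    o=readout.get_obs();r=R.from_quat(o['ee_rot']).as_matrix()
    print(n,'clk',round(float(o['clock']),3),'p',np.round(o['position'],4),'yaw',round(float(np.degrees(np.arctan2(r[1,0],r[0,0]))),2),'z',np.round(r[:,2],4),'F',np.round(o['ft_force'],2),'w',round(float(o['grip_width']),3))
E
python3 -c "
from h import *
snap('w1')"
```

```text
w1 clk 1.2 p [ 0.4305 -0.4205  0.2873] yaw -9.13 z [ 3.e-04  3.e-04 -1.e+00] F [-0.76 -1.23 -0.32] w 0.998
```

View pics/w1.png

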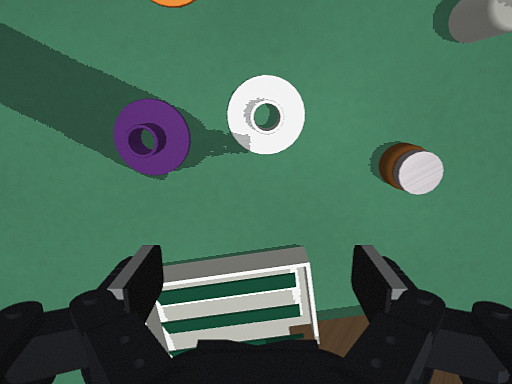

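Large hub: flange centre (266,114), boss ring (267,117), boss up, silver — right one. On towards the stand.

{"api": "play_rows", "payload": {
  "rows": [
    [[18,36,6],[0,0,0],0],
    [[18,36,6],[0,0,0],0],
    [[18,36,6],[0,0,0],0],
    [[18,36,6],[0,0,0],0],
    [[18,36,6],[0,0,0],0],
    [[18,36,6],[0,0,0],0],
    [[18,36,6],[0,0,0],0],
    [[0,0,0],[0,0,0],0],
    [[0,0,0],[0,0,0],0]
  ]
}}

```text
clock: 2.33
position: [0.5549, -0.1712, 0.3288]
ee_rot: [0.997, -0.082, -0.0, 0.0]
ft_force: [0.5, 0.3, -0.3]
grip_width: -0.0
```

```bash
python3 -c "
from h import *
snap('w2')"
```

```text
w2 clk 2.375 p [ 0.5548 -0.1715  0.3288] yaw -9.43 z [-9.e-04 -6.e-04 -1.e+00] F [ 0.22 -0.57  0.14] w -0.001
```

View pics/w2.png

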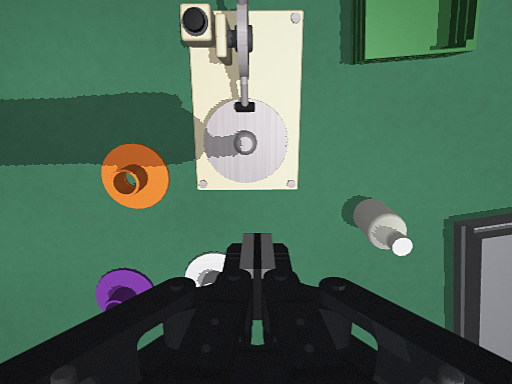

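Stand seen from the wrist: spigot (245,142), shoe (245,106), button (194,20), base corners (303,10),(297,189),(198,189).

Run:
```python
from h import *
np.set_printoptions(precision=4,suppress=True)
im=cv2.imread('pics/w2.png');cv2.imwrite('pics/w2c.png',cv2.resize(im[85:200,180:320],(730,600),interpolation=cv2.INTER_CUBIC))
im=cv2.imread('pics/w1.png');cv2.imwrite('pics/w1c.png',cv2.resize(im[65:165,215:315],(600,600),interpolation=cv2.INTER_CUBIC))
c1=pickle.load(open('pics/w1.pkl','rb'));c2=pickle.load(open('pics/w2.pkl','rb'))
print('hub',onz((266,114),c1,.008),onz((267,117),c1,.046))
print('spig',onz((245,142),c2,.08),'plat',onz((245,141),c2,.06))
q=np.array([onz(p,c2,.012)[:2] for p in [(191,11),(303,10),(297,189),(198,189)]]);print(q)
print(np.degrees(np.arctan2(*(q[1]-q[2])[::-1])),np.linalg.norm(q[3]-q[2]))
print('button',onz((194,20),c2,.076))
```

```text
hub [ 0.4534 -0.3659  0.008 ] [ 0.4531 -0.368   0.046 ]
spig [ 0.5447 -0.1461  0.08  ] plat [ 0.5438 -0.147   0.06  ]
[[ 0.5015  0.0221]
 [ 0.6433 -0.0001]
 [ 0.6052 -0.2346]
 [ 0.46   -0.2106]]
80.75312608106537 0.14710495910491114
button [ 0.5119 -0.0046  0.076 ]
```

View pics/w2c.png

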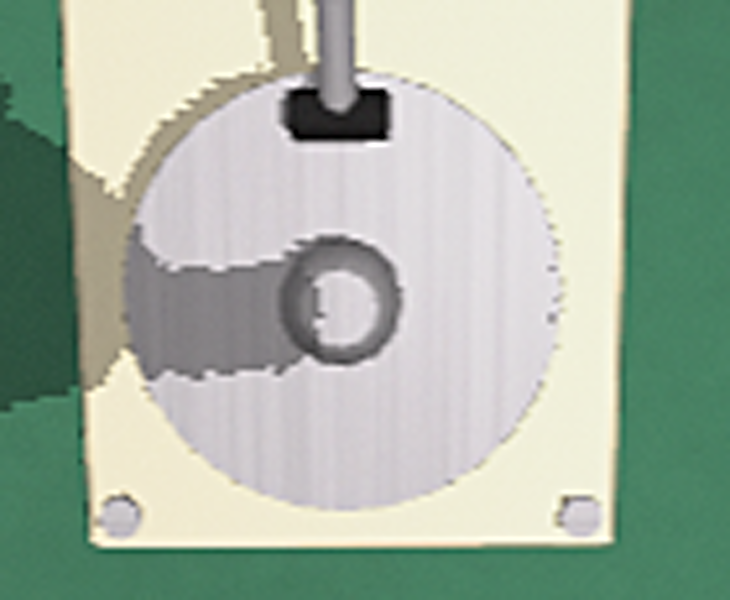

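View pics/w1c.png

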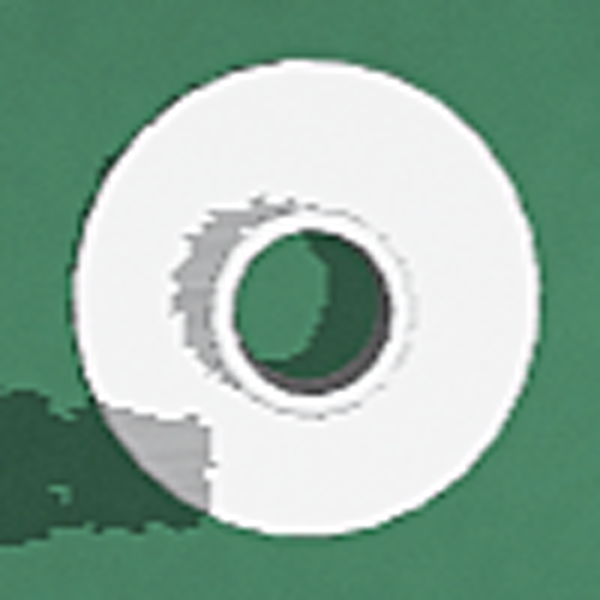

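{"api": "play_rows", "payload": {
  "rows": [
    [[4,46,-8],[0,0,0],0],
    [[4,46,-8],[0,0,0],0],
    [[4,46,-8],[0,0,0],0],
    [[4,46,-8],[0,0,0],0],
    [[4,42,-8],[0,0,0],0],
    [[0,0,-50],[0,0,0],0],
    [[0,0,-40],[0,0,0],0],
    [[0,0,0],[0,0,0],0]
  ]
}}

```text
clock: 3.38
position: [0.5738, 0.0543, 0.1965]
ee_rot: [0.997, -0.082, -0.003, 0.001]
ft_force: [0.1, -0.4, 0.1]
grip_width: 0.001
```

```bash
python3 -c "
from h import *
snap('w3');snap('s3','side');snap('t3','top')
a=cv2.imread('pics/w3.png');b=cv2.imread('pics/s3.png')[120:260,200:350];b=cv2.resize(b,(411,384))
cv2.imwrite('pics/m3.png',cv2.resize(np.hstack([a,b]),(800,333)))"
```

```text
w3 clk 3.425 p [0.5751 0.0549 0.1991] yaw -9.38 z [-1.8e-03 -4.0e-04 -1.0e+00] F [-0.33 -1.    0.07] w -0.003
s3 clk 3.475 p [0.576  0.0554 0.2006] yaw -9.36 z [ 1.e-03 -1.e-04 -1.e+00] F [-0.51  0.04  0.94] w 0.0
t3 clk 3.525 p [0.5765 0.0558 0.2013] yaw -9.34 z [ 0.0024  0.     -1.    ] F [-0.55 -0.32 -0.14] w -0.002
```

View pics/m3.png

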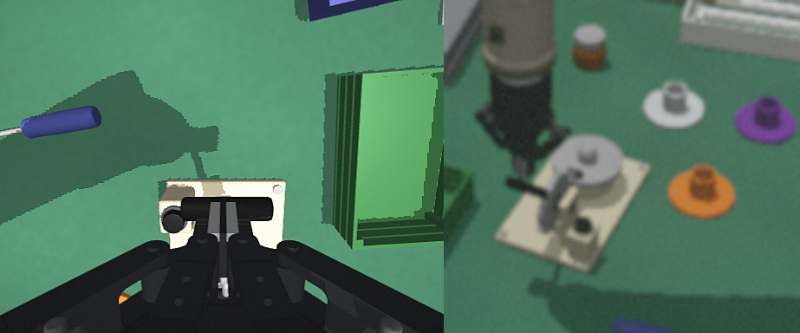

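{"api": "play_rows", "payload": {
  "rows": [
    [[0.5,3,-20],[0,0,0],0],
    [[0,2,-10],[0,0,0],0],
    [[1,5,-10],[0,0,0],0],
    [[1,5,-10],[0,0,0],0],
    [[1,5,-10],[0,0,0],0],
    [[1,5,-10],[0,0,0],0],
    [[0.5,4,-10],[0,0,0],0],
    [[0.5,3,-10],[0,0,0],0],
    [[0,2,-8],[0,0,0],0],
    [[0,0,0],[0,0,0],0]
  ]
}}

```text
clock: 4.78
position: [0.5829, 0.0964, 0.1035]
ee_rot: [0.997, -0.078, 0.003, -0.003]
ft_force: [-0.3, 3.0, 4.0]
grip_width: 0.002
```

```bash
python3 -c "
from h import *
snap('s4','side')
b=cv2.imread('pics/s4.png')[120:260,200:350];cv2.imwrite('pics/m4.png',cv2.resize(b,(600,560)))"
```

```text
s4 clk 4.825 p [0.5821 0.0939 0.1026] yaw -9.06 z [ 0.0036  0.003  -1.    ] F [0.47 2.52 3.34] w 0.004
```

View pics/m4.png

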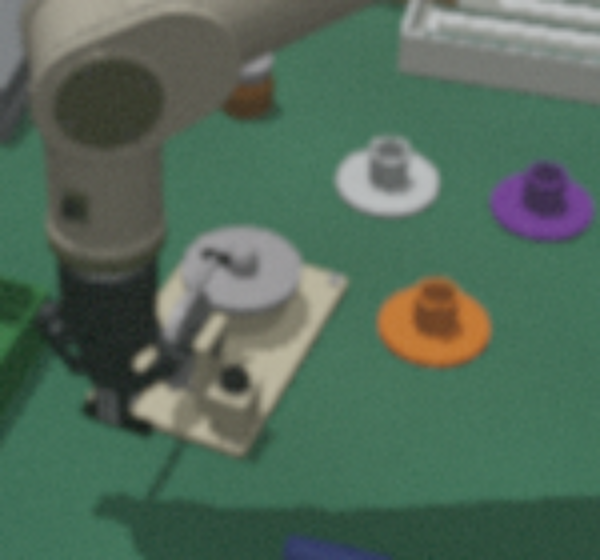

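Shoe raised, fingers on the bar at about 0.71 rad. Going on slowly to the third notch.

{"api": "play_rows", "payload": {
  "rows": [
    [[0,1,-8],[0,0,0],0],
    [[0,1,-8],[0,0,0],0],
    [[0,0,-7],[0,0,0],0],
    [[0,0,-6],[0,0,0],0],
    [[0,0,-4],[0,0,0],0],
    [[0,0,0],[0,0,0],0],
    [[0,0,0],[0,0,0],0]
  ]
}}

```text
clock: 5.7
position: [0.581, 0.0923, 0.0684]
ee_rot: [0.997, -0.081, 0.0, 0.0]
ft_force: [0.9, 0.4, 3.3]
grip_width: -0.002
```

{"api": "play_rows", "payload": {
  "rows": [
    [[0,0,-2],[0,0,0],0],
    [[0,0,-2],[0,0,0],0],
    [[0,0,0],[0,0,0],0]
  ]
}}

```text
clock: 6.08
position: [0.581, 0.092, 0.0642]
ee_rot: [0.997, -0.081, -0.0, 0.0]
ft_force: [1.8, -2.1, 5.1]
grip_width: -0.003
```

{"api": "play_rows", "payload": {
  "rows": [
    [[0,0,8],[0,0,0],0],
    [[0,0,25],[0,0,0],0],
    [[0,0,50],[0,0,0],40],
    [[0,0,55],[0,0,0],85],
    [[0,0,35],[0,0,0],85],
    [[0,0,0],[0,0,0],85]
  ]
}}

```text
clock: 6.82
position: [0.5817, 0.0931, 0.2403]
ee_rot: [0.997, -0.081, 0.002, -0.0]
ft_force: [-0.1, -0.3, 0.4]
grip_width: 0.844
```

```bash
python3 -c "
from h import *
snap('s5','side');snap('w5');snap('t5','top')
a=cv2.imread('pics/w5.png');b=cv2.imread('pics/s5.png')[120:260,200:350];b=cv2.resize(b,(411,384))
cv2.imwrite('pics/m5.png',cv2.resize(np.hstack([a,b]),(800,333)))
cv2.imwrite('pics/t5c.png',cv2.resize(cv2.imread('pics/t5.png')[140:280,225:400],(750,600)))"
```

```text
s5 clk 6.875 p [0.5809 0.0927 0.2382] yaw -9.24 z [ 0.0011  0.     -1.    ] F [ 0.21 -0.34 -1.04] w 0.931
w5 clk 6.925 p [0.5805 0.0924 0.2369] yaw -9.25 z [-1.e-03 -3.e-04 -1.e+00] F [-0.54 -0.37 -0.74] w 0.985
t5 clk 6.975 p [0.5802 0.0923 0.2362] yaw -9.25 z [-2.e-03 -3.e-04 -1.e+00] F [ 0.27 -0.72  0.61] w 0.997
```

View pics/m5.png

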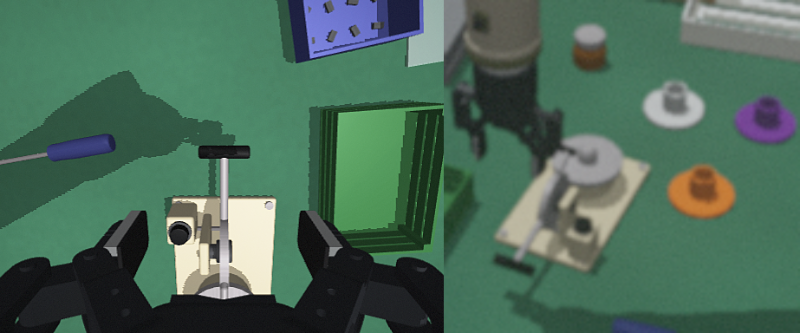

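View pics/t5c.png

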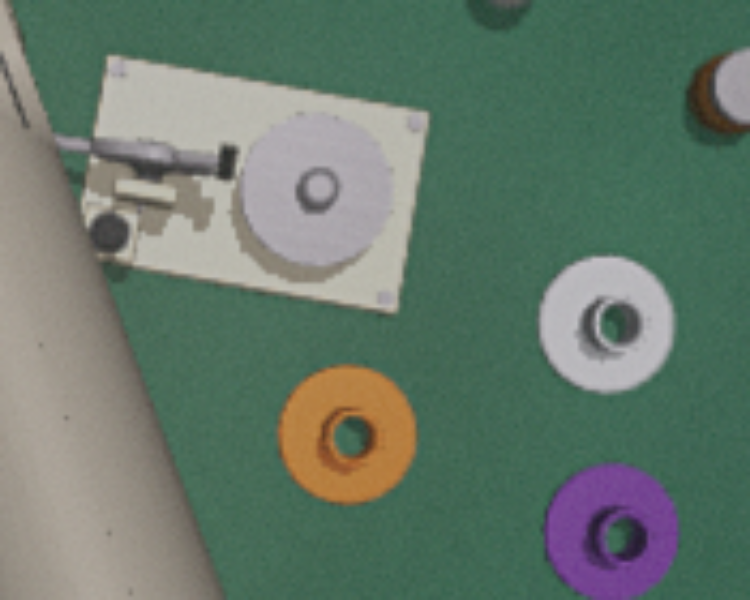

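Run:
```python
from h import *
L=lambda n:pickle.load(open(f'pics/{n}.pkl','rb'))
print(tri([((258.5,175.4),L('w5')),((230,231.1),L('s5'))]))
S=np.array([.5435,-.147]);y=np.array([.155,.988])
for a in (.4,.68,.96,1.24):
    f=np.radians(50)-a; p=np.r_[S+y*(.118+.125*np.cos(f)),.075+.125*np.sin(f)]
    print(a,p.round(4),proj(p,L('w5')).round(1),proj(p,L('s5')).round(1))
```

```text
(array([0.58147419, 0.0890153 , 0.05935886]), [1.5574208162802585, 1.5574208162803571])
0.4 [0.579  0.0795 0.1319] [256.5 207.6] [230.4 213.7]
0.68 [0.5808 0.0908 0.0989] [256.4 184.2] [229.2 223.3]
0.96 [0.5811 0.0926 0.0641] [256.4 174. ] [229.3 231.1]
1.24 [0.5799 0.0848 0.0301] [256.4 174.4] [230.7 236.4]
```

Lever held: handle triangulated at height 59 mm (expected 64 for the third notch, 99/30 for its neighbours), projected third-notch pixel matches. Now to the hub.

{"api": "play_rows", "payload": {
  "rows": [
    [[-11,-46,10],[0,0,0],85],
    [[-11,-46,0],[0,0,0],85],
    [[-11,-46,0],[0,0,0],85],
    [[-11,-46,0],[0,0,0],85],
    [[-11,-46,0],[0,0,0],85],
    [[-11,-46,0],[0,0,0],85],
    [[-13,-46,0],[0,0,0],85],
    [[-13,-46,0],[0,0,0],85],
    [[-14,-46,-20],[0,0,0],85],
    [[-14,-46,-30],[0,0,0],85],
    [[-14,-50,-36],[0,0,0],85],
    [[0,0,0],[0,0,0],85]
  ]
}}

```text
clock: 8.48
position: [0.442, -0.4198, 0.1563]
ee_rot: [0.996, -0.084, -0.004, -0.002]
ft_force: [0.3, 0.5, 0.0]
grip_width: 0.996
```

{"api": "play_rows", "payload": {
  "rows": [
    [[0,0,0],[0,0,0],85]
  ]
}}

```text
clock: 8.6
position: [0.447, -0.416, 0.1606]
ee_rot: [0.997, -0.081, -0.001, -0.001]
ft_force: [0.7, 0.3, 1.1]
grip_width: 0.993
```

```bash
python3 -c "
from h import *
snap('w6')
"
```

```text
w6 clk 8.65 p [ 0.4478 -0.4157  0.1615] yaw -9.17 z [ 0.      0.0012 -1.    ] F [ 0.58 -0.28 -0.04] w 0.993
```

View pics/w6.png

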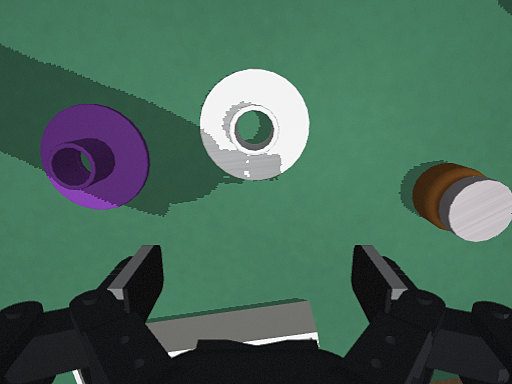

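Flange centre ≈ (255,125), boss-top ring ≈ (255,129), between the jaw columns; purple look-alike left at (95,155), jar right.

Run:
```python
from h import *
np.set_printoptions(precision=4,suppress=True)
L=lambda n:pickle.load(open(f'pics/{n}.pkl','rb'))
im=cv2.imread('pics/w6.png');cv2.imwrite('pics/w6c.png',cv2.resize(im[60:190,190:320],(600,600),interpolation=cv2.INTER_CUBIC))
def circ(c,r,z,ci): return np.mean([proj([c[0]+r*np.cos(a),c[1]+r*np.sin(a),z],ci) for a in np.linspace(0,6.28,60,endpoint=False)],0)
a=onz((255,125),L('w6'),.008);b=onz((254.5,129),L('w6'),.046);print(a,b)
print(tri([((254.5,129),L('w6')),((267,117),L('w1'))]),tri([((255,125),L('w6')),((266,114),L('w1'))]))
```

```text
[ 0.4536 -0.3663  0.008 ] [ 0.4534 -0.3669  0.046 ]
(array([ 0.4533, -0.3683,  0.0319]), [0.3991544587579168, 0.39915445875781913]) (array([ 0.4535, -0.366 ,  0.0089]), [0.24953505766559295, 0.2495350576656559])
```

View pics/w6c.png

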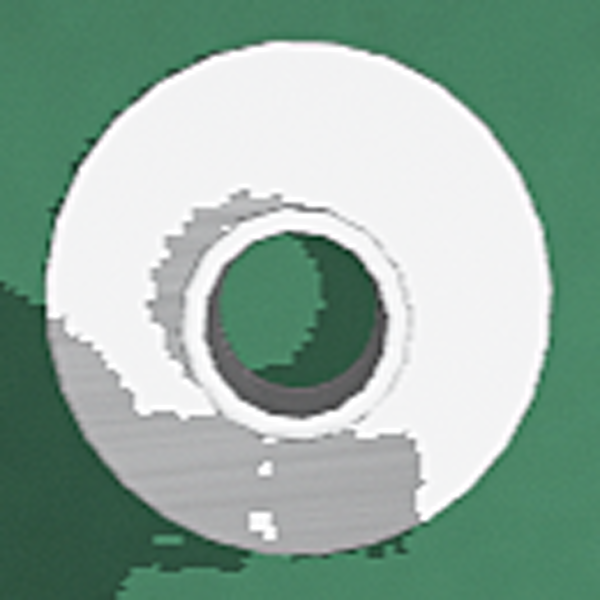

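{"api": "play_rows", "payload": {
  "rows": [
    [[3,25,-10],[0,0,0],85],
    [[2,24,-20],[0,0,0],85],
    [[0,0,-45],[0,0,0],85],
    [[0,0,-40],[0,0,0],85],
    [[0,0,-25],[0,0,0],85],
    [[0,0,-11],[0,0,0],85],
    [[0,0,0],[0,0,0],85],
    [[0,0,0],[0,0,0],85]
  ]
}}

```text
clock: 9.65
position: [0.4531, -0.3683, 0.0122]
ee_rot: [0.997, -0.08, 0.001, 0.001]
ft_force: [-0.6, 0.6, -0.4]
grip_width: 1.0
```

```bash
python3 -c "
from h import *
snap('w7')
"
```

```text
w7 clk 9.7 p [ 0.453  -0.3684  0.0121] yaw -9.24 z [ 0.0018 -0.0014 -1.    ] F [ 0.03  0.17 -0.17] w 0.996
```

View pics/w7.png

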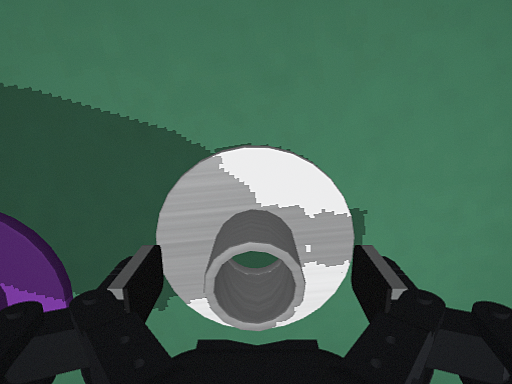

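Run:
```python
from h import *
L=lambda n:pickle.load(open(f'pics/{n}.pkl','rb'))
print(onz((254.5,286),L('w7'),.046),onz((254.5,237.5),L('w7'),.008))
print(proj([.453,-.3684,.0121],L('w7')),tri([((254.5,286),L('w7')),((253.7,129.4),L('w6'))]))
```

```text
[ 0.4527196  -0.36670532  0.046     ] [ 0.45311125 -0.36324843  0.008     ]
[255.94757317 250.57996913] (array([ 0.45265998, -0.36719285,  0.04521448]), [0.023754056836451515, 0.023754056836545093])
```

{"api": "play_rows", "payload": {
  "rows": [
    [[0,1.5,-3],[0,0,0],85],
    [[0,0,0],[0,0,0],60],
    [[0,0,0],[0,0,0],30],
    [[0,0,0],[0,0,0],30],
    [[0,0,0],[0,0,0],30],
    [[0,0,0],[0,0,0],30]
  ],
  "force": 60
}}

```text
clock: 10.45
position: [0.4524, -0.3667, 0.0081]
ee_rot: [0.997, -0.081, 0.0, 0.0]
ft_force: [-1.7, 0.9, 6.0]
grip_width: 0.46
```

{"api": "play_rows", "payload": {
  "rows": [
    [[0,0,20],[0,0,0],30],
    [[0,0,50],[0,0,0],30],
    [[10,15,45],[0,0,0],30],
    [[25,35,10],[0,0,0],30],
    [[25,35,0],[0,0,0],30],
    [[20,35,0],[0,0,0],30],
    [[0,0,0],[0,0,0],30],
    [[0,0,0],[0,0,0],30]
  ]
}}

```text
clock: 11.45
position: [0.5318, -0.247, 0.1332]
ee_rot: [0.997, -0.081, -0.0, 0.0]
ft_force: [-0.5, -0.5, -3.1]
grip_width: 0.459
```

```bash
python3 -c "
from h import *
snap('w8')
snap('s8','side')
cv2.imwrite('pics/s8c.png',cv2.resize(cv2.imread('pics/s8.png')[120:260,200:350],(600,560)))
"
```

```text
w8 clk 11.5 p [ 0.5315 -0.2476  0.133 ] yaw -9.33 z [-3.e-04 -6.e-04 -1.e+00] F [-1.37 -0.39 -2.07] w 0.458
s8 clk 11.55 p [ 0.5315 -0.2477  0.1329] yaw -9.35 z [-3.e-04 -5.e-04 -1.e+00] F [-0.38 -0.54 -2.77] w 0.458
```

View pics/w8.png

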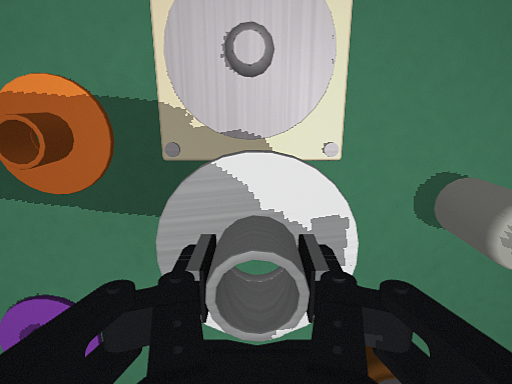

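View pics/s8c.png

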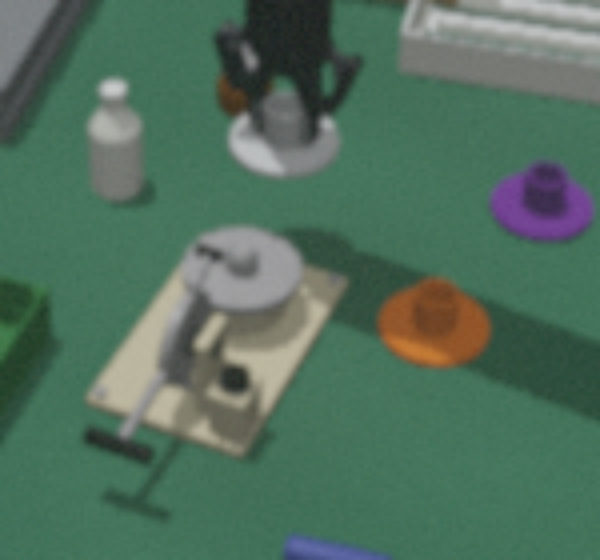

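Hub held level, lever still in notch 3 (handle at lower left). Spigot top at (250,46), held boss top (257,294).

Run:
```python
from h import *
L=lambda n:pickle.load(open(f'pics/{n}.pkl','rb'))
im=cv2.imread('pics/w8.png');cv2.imwrite('pics/w8c.png',cv2.resize(im[0:150,150:350],(800,600),interpolation=cv2.INTER_CUBIC))
c=L('w8')
print('spig',onz((250,46),c,.08),'base',onz((249,50),c,.06),tri([((250,46),c),((245.9,142.5),L('w2'))]))
g=.1329-.0081
print('held hub',onz((257,294.5),c,.046+g),'tcp',[.5315,-.2477])
def circ(x,y,r,z): return np.array([proj([x+r*np.cos(a),y+r*np.sin(a),z],c) for a in np.linspace(0,6.28,8,endpoint=False)]).round(0)
for x,y in [(.544,-.147),]:
    print(circ(x,y,.054,.06).tolist(),circ(x,y,.0147,.06).tolist(),circ(x,y,.009,.08).tolist())
big=cv2.imread('pics/w8c.png')
for r,z,col in((.054,.06,(0,0,255)),(.0147,.06,(0,255,0)),(.009,.08,(255,0,0))):
    q=(np.array([proj([.544+r*np.cos(a),-.147+r*np.sin(a),z],c) for a in np.linspace(0,6.28,90)])-[150,0]+.5)*4
    cv2.polylines(big,[q.astype(np.int32)],False,col,1)
cv2.imwrite('pics/w8d.png',big)
```

```text
spig [ 0.54439559 -0.1478593   0.08      ] base [ 0.54352332 -0.14687706  0.06      ] (array([ 0.54493622, -0.14724826,  0.0753606 ]), [0.5253692060729674, 0.525369206072821])
held hub [ 0.53221915 -0.2468016   0.1708    ] tcp [0.5315, -0.2477]
[[337.0, 35.0], [303.0, -32.0], [234.0, -51.0], [176.0, -8.0], [165.0, 65.0], [202.0, 122.0], [263.0, 137.0], [318.0, 103.0]] [[273.0, 46.0], [264.0, 29.0], [246.0, 24.0], [230.0, 35.0], [227.0, 54.0], [236.0, 71.0], [254.0, 75.0], [269.0, 65.0]] [[265.0, 42.0], [258.0, 30.0], [246.0, 27.0], [236.0, 34.0], [233.0, 47.0], [240.0, 58.0], [252.0, 62.0], [262.0, 55.0]]
```

View pics/w8d.png

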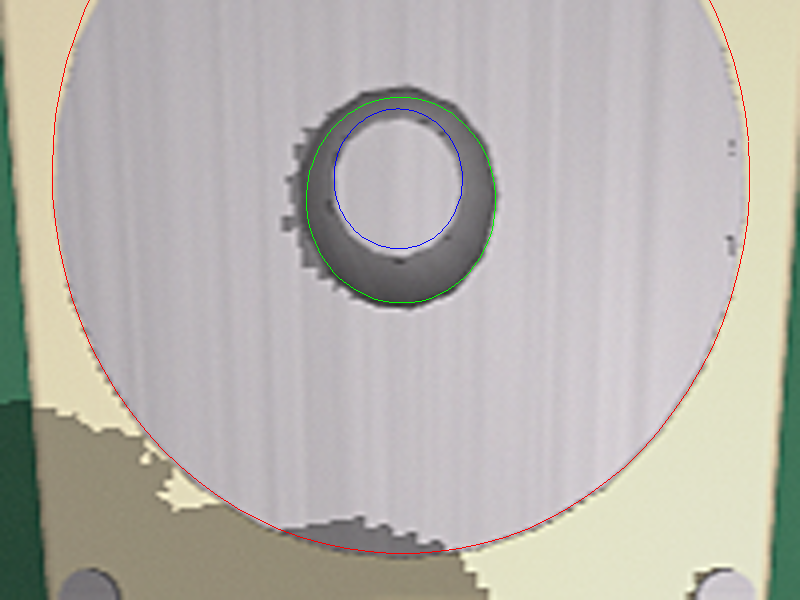

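Projected circles at (0.544, -0.147) overlay platter and spigot within about 1 px. Moving over the spigot.

{"api": "play_rows", "payload": {
  "rows": [
    [[3,25,0],[0,0,0],30],
    [[4,30,0],[0,0,0],30],
    [[3,25,0],[0,0,0],30],
    [[2,20,0],[0,0,0],30],
    [[0,0,0],[0,0,0],30],
    [[0,0,-10],[0,0,0],30],
    [[0,0,-10],[0,0,0],30],
    [[0,0,-10],[0,0,0],30],
    [[0,0,0],[0,0,0],30],
    [[0,0,0],[0,0,0],30]
  ]
}}

```text
clock: 12.8
position: [0.5443, -0.1466, 0.1029]
ee_rot: [0.997, -0.081, 0.0, -0.0]
ft_force: [0.2, 0.2, -2.0]
grip_width: 0.456
```

```bash
python3 -c "
from h import *
snap('w9')
snap('s9','side')
cv2.imwrite('pics/s9c.png',cv2.resize(cv2.imread('pics/s9.png')[120:260,200:350],(600,560)))
"
```

```text
w9 clk 12.85 p [ 0.5444 -0.1466  0.103 ] yaw -9.26 z [ 6.e-04 -1.e-04 -1.e+00] F [-0.81 -0.4  -3.23] w 0.455
s9 clk 12.9 p [ 0.5444 -0.1465  0.1031] yaw -9.25 z [ 7.e-04 -2.e-04 -1.e+00] F [ 0.3  -0.09 -2.14] w 0.459
```

View pics/w9.png

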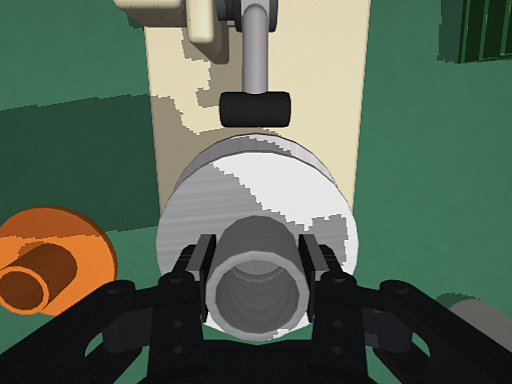

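View pics/s9c.png

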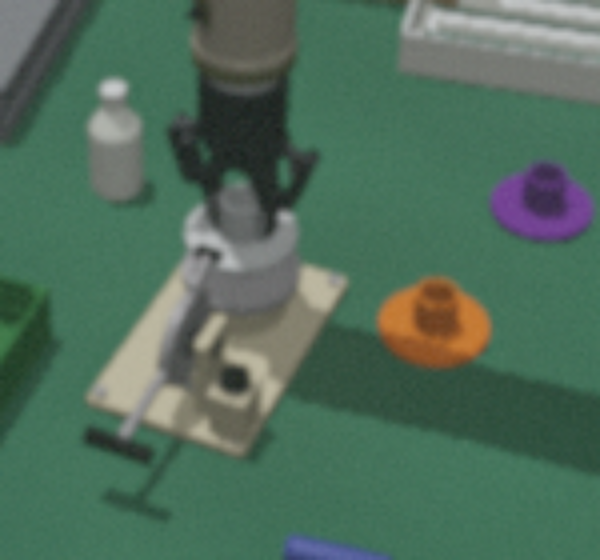

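{"api": "play_rows", "payload": {
  "rows": [
    [[0,-0.7,-10],[0,0,0],30],
    [[0,0,-8],[0,0,0],30],
    [[0,0,-4],[0,0,0],30],
    [[0,0,-4],[0,0,0],30],
    [[0,0,0],[0,0,0],30]
  ]
}}

```text
clock: 13.52
position: [0.544, -0.1472, 0.0764]
ee_rot: [0.997, -0.081, -0.0, -0.0]
ft_force: [0.0, 0.2, -2.0]
grip_width: 0.458
```

{"api": "play_rows", "payload": {
  "rows": [
    [[0,0,-3],[0,0,0],30],
    [[0,0,-3],[0,0,0],30],
    [[0,0,-2],[0,0,0],30],
    [[0,0,-0.5],[0,0,0],30],
    [[0,0,0],[0,0,0],30]
  ]
}}

```text
clock: 14.15
position: [0.5442, -0.1472, 0.0683]
ee_rot: [0.997, -0.081, 0.0, -0.0]
ft_force: [0.8, -0.4, -2.9]
grip_width: 0.457
```

{"api": "play_rows", "payload": {
  "rows": [
    [[0,0,-0.5],[0,0,0],30],
    [[0,0,0],[0,0,0],50],
    [[0,0,0],[0,0,0],85],
    [[0,0,0],[0,0,0],85],
    [[0,0,5],[0,0,0],85],
    [[0,0,40],[0,0,0],85],
    [[0,0,50],[0,0,0],85],
    [[0,0,50],[0,0,0],85],
    [[0,0,0],[0,0,0],85],
    [[0,0,0],[0,0,0],85]
  ]
}}

```text
clock: 15.4
position: [0.5439, -0.1472, 0.2125]
ee_rot: [0.997, -0.081, -0.0, 0.0]
ft_force: [-0.4, 0.7, -1.4]
grip_width: 0.991
```

```bash
python3 -c "
from h import *
snap('w10')
snap('s10','side')
cv2.imwrite('pics/s10c.png',cv2.resize(cv2.imread('pics/s10.png')[120:260,200:350],(600,560)))
"
```

```text
w10 clk 15.45 p [ 0.5436 -0.1472  0.2118] yaw -9.26 z [-1.3e-03  3.0e-04 -1.0e+00] F [ 0.72 -0.02 -0.39] w 0.997
s10 clk 15.5 p [ 0.5435 -0.1471  0.2115] yaw -9.25 z [-1.9e-03  6.0e-04 -1.0e+00] F [ 0.05 -0.17 -0.32] w 0.998
```

View pics/w10.png

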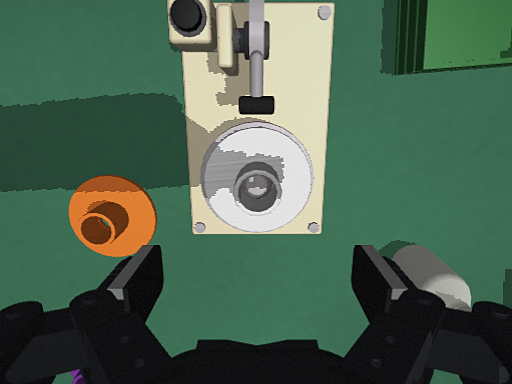

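View pics/s10c.png

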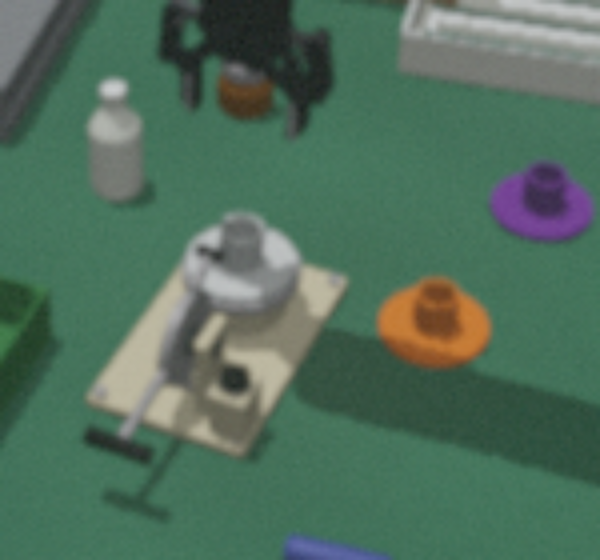

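Spigot shows inside the bore at (258,187), flange centre (257,179). I check its height with an overlay of the seated hub, and locate the button (188,14).

Run:
```python
from h import *
L=lambda n:pickle.load(open(f'pics/{n}.pkl','rb'))
c=L('w10');im=cv2.imread('pics/w10.png');big=cv2.resize(im[0:240,160:340],(600,800),interpolation=cv2.INTER_CUBIC)
k=800/240
def dr(x,y,r,z,col):
    q=(np.array([proj([x+r*np.cos(a),y+r*np.sin(a),z],c) for a in np.linspace(0,6.28,90)])-[160,0]+.5)*k
    cv2.polylines(big,[q.astype(np.int32)],False,col,1)
for r,z,col in((.05,.068,(0,0,255)),(.02,.106,(0,255,0)),(.0157,.106,(0,255,0)),(.054,.06,(255,0,0))): dr(.5442,-.1472,r,z,col)
S=np.array([.5442,-.1472]);
th=np.radians(81.0);y=np.array([np.cos(th),np.sin(th)]);x=np.array([y[1],-y[0]])
b=S+y*.138-x*.056;print('button',b,'pix',onz((188,14),c,.076)); dr(*b,.012,.076,(0,0,255))
cv2.imwrite('pics/w10d.png',cv2.resize(big,(450,600)))
```

```text
button [ 0.51047741 -0.00213868] pix [ 0.51309839 -0.00463543  0.076     ]
```

View pics/w10d.png

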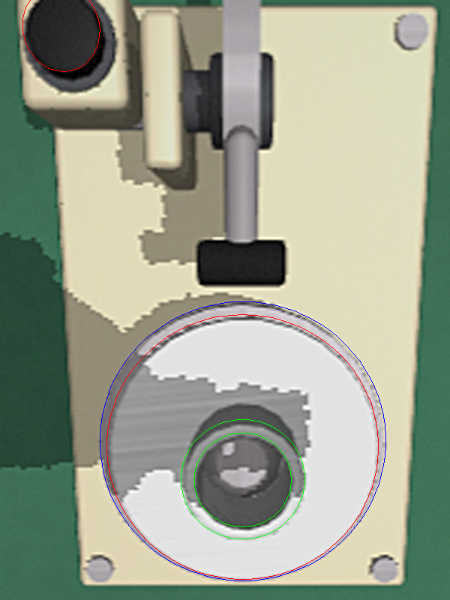

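Seated-hub overlay (flange top 68 mm, boss top 106 mm) and button overlay both match. Turning the tool 90° so camera stays clear of the lever's swing, and moving above the button.

{"api": "play_rows", "payload": {
  "rows": [
    [[-4,18,2],[0,0,10],0],
    [[-4,18,2],[0,0,10],0],
    [[-4,18,2],[0,0,10],0],
    [[-4,18,2],[0,0,10],0],
    [[-4,18,2],[0,0,10],0],
    [[-4,18,2],[0,0,10],0],
    [[-4,18,2],[0,0,10],0],
    [[-5,18,2],[0,0,10],0],
    [[0,0,0],[0,0,10],0],
    [[0,0,0],[0,0,0],0],
    [[0,0,0],[0,0,0],0]
  ]
}}

```text
clock: 16.88
position: [0.5109, -0.0035, 0.2282]
ee_rot: [0.763, 0.646, -0.0, -0.0]
ft_force: [0.3, -0.4, 1.0]
grip_width: -0.0
```

```bash
python3 -c "
from h import *
snap('w11')
print(readout.get_obs()['joint_pos'])
snap('s11','side')
cv2.imwrite('pics/s11c.png',cv2.resize(cv2.imread('pics/s11.png')[120:260,200:350],(600,560)))
"
```

```text
w11 clk 16.925 p [ 0.511  -0.0035  0.2283] yaw 80.53 z [-8.e-04  3.e-04 -1.e+00] F [ 0.1  -0.52  0.09] w 0.003
[ 0.60304702  0.14536947 -0.74040558  1.72948019  0.10101198  1.3064786
  1.24687893]
s11 clk 16.975 p [ 0.5111 -0.0035  0.2284] yaw 80.57 z [-6.e-04  3.e-04 -1.e+00] F [ 0.23 -0.    0.74] w -0.003
```

View pics/w11.png

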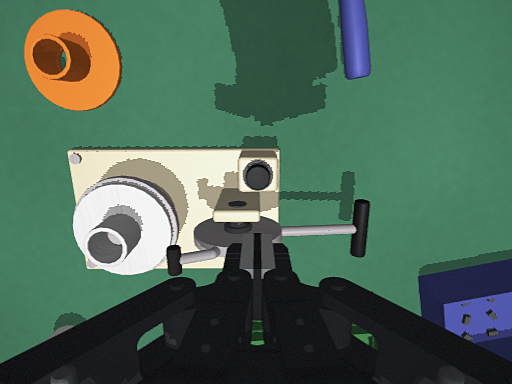

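Button top at (258,175), shut fingers over it; lever still latched.

Run:
```python
from h import *
c=pickle.load(open('pics/w11.pkl','rb'));print(onz((258,175),c,.076),proj([.5108,-.0025,.076],c))
```

```text
[ 0.50787341 -0.00181371  0.076     ] [257.79088425 178.1051189 ]
```

{"api": "play_rows", "payload": {
  "rows": [
    [[-2,1,-40],[0,0,0],0],
    [[0,0,-50],[0,0,0],0],
    [[0,0,-40],[0,0,0],0],
    [[0,0,-12],[0,0,0],0],
    [[0,0,0],[0,0,0],0],
    [[0,0,0],[0,0,0],0]
  ]
}}

```text
clock: 17.73
position: [0.5103, -0.0022, 0.0884]
ee_rot: [0.762, 0.648, 0.001, 0.001]
ft_force: [1.1, 0.3, 1.3]
grip_width: 0.002
```

{"api": "play_rows", "payload": {
  "rows": [
    [[0,0,-8],[0,0,0],0],
    [[0,0,-3],[0,0,0],0],
    [[0,0,-3],[0,0,0],0],
    [[0,0,-2],[0,0,0],0],
    [[0,0,-2],[0,0,0],0],
    [[0,0,-1],[0,0,0],0],
    [[0,0,0],[0,0,0],0]
  ]
}}

```text
clock: 18.6
position: [0.5092, -0.0022, 0.0682]
ee_rot: [0.762, 0.648, -0.0, 0.0]
ft_force: [-2.0, -0.5, 8.0]
grip_width: 0.001
```

```bash
python3 -c "
from h import *
snap('s12','side')
cv2.imwrite('pics/s12c.png',cv2.resize(cv2.imread('pics/s12.png')[120:260,200:350],(600,560)))
"
```

```text
s12 clk 18.65 p [ 0.5092 -0.0023  0.0682] yaw 80.74 z [ 1.e-04 -3.e-04 -1.e+00] F [-2.8  -0.01  7.94] w -0.0
```

View pics/s12c.png

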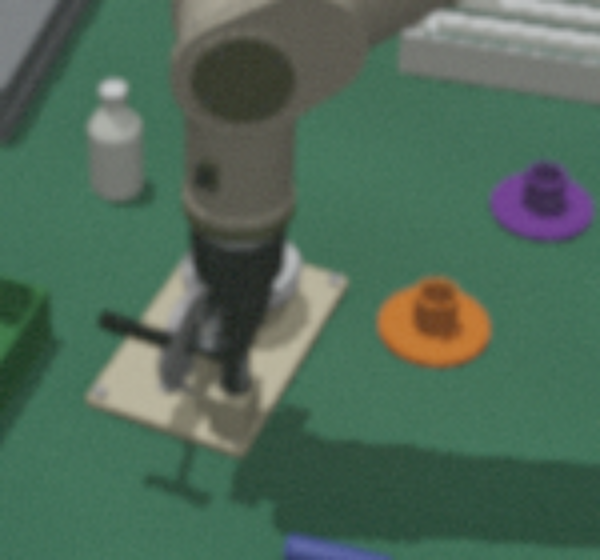

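Button pressed (8 N, z 68 mm), handle swung back up. Rising straight off, slightly away from the lever.

{"api": "play_rows", "payload": {
  "rows": [
    [[0,0,5],[0,0,0],0],
    [[0,0,15],[0,0,0],0],
    [[-5,0,30],[0,0,0],0],
    [[-10,0,40],[0,0,0],0],
    [[-20,0,40],[0,0,0],0],
    [[-25,0,40],[0,0,0],0],
    [[0,0,0],[0,0,0],0],
    [[0,0,0],[0,0,0],0],
    [[0,0,0],[0,0,0],0]
  ]
}}

```text
clock: 19.77
position: [0.4489, -0.0022, 0.2368]
ee_rot: [0.762, 0.648, -0.0, -0.001]
ft_force: [0.3, -0.5, -0.0]
grip_width: 0.0
```

```bash
python3 -c "
from h import *
snap('w13');snap('s13','side');snap('t13','top')
a=cv2.imread('pics/w13.png');b=cv2.imread('pics/s13.png')[120:260,200:350];b=cv2.resize(b,(411,384))
cv2.imwrite('pics/m13.png',cv2.resize(np.hstack([a,b]),(800,333)))"
```

```text
w13 clk 19.825 p [ 0.4489 -0.0021  0.2368] yaw 80.76 z [-0.0018  0.001  -1.    ] F [ 0.28 -0.16  0.  ] w -0.0
s13 clk 19.875 p [ 0.4489 -0.0021  0.2368] yaw 80.76 z [-0.0017  0.0011 -1.    ] F [ 0.37 -0.67 -0.45] w -0.001
t13 clk 19.925 p [ 0.449  -0.0021  0.237 ] yaw 80.76 z [-0.0015  0.001  -1.    ] F [ 0.37 -0.31 -0.64] w 0.003
```

View pics/m13.png

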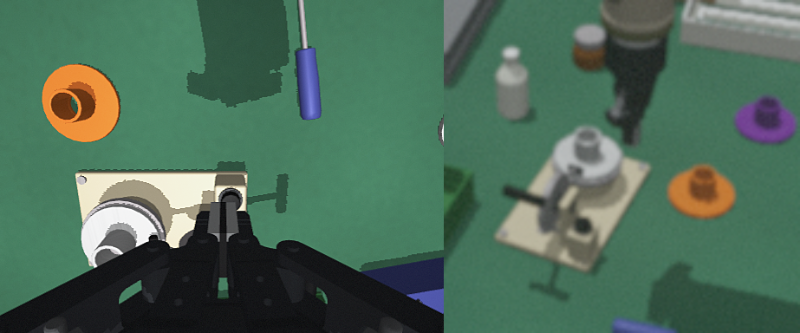

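View pics/t13.png

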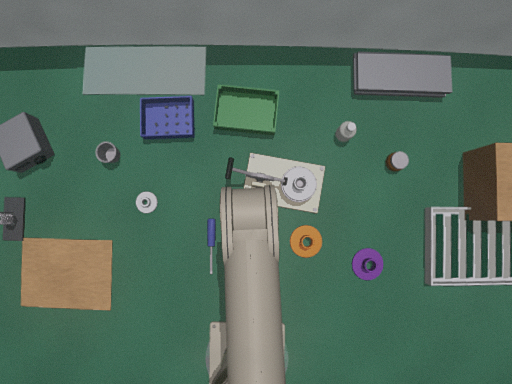

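Run:
```python
from h import *
S=np.array([.5442,-.1472]);y=np.array([.156,.988]);x=np.array([.988,-.156])
c=camera_info('side');im=cv2.imread('pics/s13.png');k=5
big=cv2.resize(im[130:250,205:305],(500,600),interpolation=cv2.INTER_CUBIC)
D=lambda P,col:cv2.polylines(big,[(((np.array([proj(p,c) for p in P])-[205,130]+.5)*k).astype(np.int32))],False,col,1)
for a,col in((0,(255,0,0)),(.1,(0,0,255)),(.4,(0,255,0))):
    f=np.radians(50)-a;q=lambda e:np.r_[S+y*(.118+.125*np.cos(f))+x*e,.075+.125*np.sin(f)]
    D([q(-.03),q(.03)],col)
A=np.linspace(0,6.28,60)
for r,z in((.05,.068),(.02,.106)): D([[S[0]+r*np.cos(t),S[1]+r*np.sin(t),z] for t in A],(0,0,255))
b=S+y*.138-x*.056; D([[b[0]+.012*np.cos(t),b[1]+.012*np.sin(t),.076] for t in A],(0,0,255))
cv2.imwrite('pics/s13d.png',big)
```

```text
(no output)
```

View pics/s13d.png

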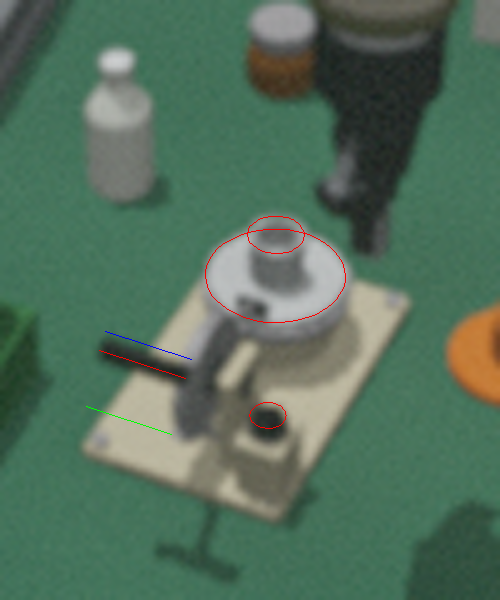

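The lever sits at ~0.1 rad, with the shoe on the flange. Hub and button match their expected outlines, all offset by the same ~1 px. Handing in.

```bash
python3 -c "
from workcell import manip
print(manip.hand_in())"
```

```text
the job is handed in; nothing more can be done
None
```

I pressed the brake handle down to its third notch and let go. I then seated the large silver hub flange down on the spigot, and pressed the release button so the shoe came down on the flange. I handed the job in at about 20 s; it reports no verdict.

**Third notch:** the peak lever angle, worked out from the fingertip height, was about 1.02 rad. With the robot clear, the handle measured 59 mm high, against 64 mm expected for the third notch and 99 and 30 mm for its neighbours. Its pixels matched the third notch.

**Hub seating:** the hub slid on with no noticeable force, and the fingertip height put its underside at about 60 mm. A projected outline of the fully seated hub matched the wrist picture within about 1 px. Wrist and fixed cameras disagreed by 2–3 mm on the spigot's position, so I used the close wrist view.

**Final state:** after the release, the handle lay on the line projected for 0.10 rad and the shoe was on the flange. Hub and button matched their expected outlines, apart from an offset of about 1 px common to the whole side view. That offset means the picture alone cannot confirm the button's height to the millimetre.

**Surroundings:** no bystander visible in the last top picture appears to have moved. The arm is free of everything, with force readings at noise level.

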